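# Lock the battery cover of a kitchen scale with a knife blade

### The job

The kitchen scale lies face down with a fresh cell in it and its round battery cover only dropped in: with the blade of the square-ended cheese knife from the block (the taller handle), gently press the cover in and turn it about a quarter turn clockwise to its stop (not at quite the same angle on every scale), so that it catches flush and stays locked. Do not touch the cover with the fingers, and do not force it: press with less than 20 N, twist with less than 0.2 N m and stop turning as soon as you feel the stop. Then stand the knife back in its own slot of the block, leaving the paring knife and everything else where it is.

Things in the scene. Friction and masses are not known exactly. Their poses are not given: they have to be found in the camera images.
- scale: White kitchen scale lying face down, fixed: body 130 (x) x 180 (y) mm, flat back face 30 mm above the worktop, four rubber feet 4 mm higher at (+-47, +-71) mm. Origin: middle of its underside, on the axis of the round battery opening (36 mm across, with entry notches for the cover's lugs on its +x and -x sides); z up.
- scale_bore (a point): Centre of the opening, level with the back face. Spring under the cover: 2 N at first, then 1.5 N per mm. Pressed 5 mm in (9.5 N) the lugs clear the lip and the cover turns clockwise, dragging 0.03 to 0.1 N m; at 6 mm (11 N) it is hard on the bottom. The hard end stop lies 66 to 114 degrees on, differently on each scale; there the twist climbs by 1 N m per rad. Let up, the lugs rise into catches.
- cover: Grey round battery cover in the opening, 34 mm across, 10.5 mm high, loose by 1 mm sideways. Origin: centre of its underside, z up; two lugs stick out along its +x and -x. At the start it floats on the sprung cell, origin 22 mm above the scale's (top 2.5 mm proud), x along the scale's x. Locked: turned to the stop, origin 19.5 mm above the scale's, top flush.
- cell: The fresh button cell, 28 mm across, on its contact spring under the cover, hidden by it; it slides only up and down with the cover. Origin: centre of its top, on which the cover rests.
- cover_slot (a point): Centre of the cover's top face, at the mouth of its straight coin slot, which runs along the cover's x: 22 mm long, 4 mm wide, 4 mm deep, edges broken by 0.6 mm. Axes as the cover's.
- cheese_knife: Knife standing blade down in the block; the taller of two dark wooden handles: 13 (x) x 22 (y) x 82 mm, flat sides. Origin: centre of the handle's underside, its shoulder, which rests on the block's top; z up along the handle. The blade below it is 45 mm long, 16 mm wide (y) and 2.4 mm thick (x), square at the end, thinning to 1.6 mm over the last 3 mm. 40 to 85 g.
- blade_tip (a point): Middle of the blade's square end, 45 mm below the cheese knife's origin; axes as the knife's.
- block: Small wooden knife block fixed on the worktop, 56 (x) x 118 (y) x 55 (z) mm. Origin: centre of its underside. Two upright slots in its top in line along its y: the cheese knife's at y = -29 mm (6 mm in x, 21 mm in y, 50 mm deep, mouth chamfered 2 mm) and the paring knife's at y = +29 mm.
- paring_knife: Bystander: small pointed paring knife in the block's other slot, handle 16 x 19 x 62 mm, so its top is 117 mm above the worktop. Origin: its shoulder, on the block's top.
- old_cell: Bystander: the spent button cell, 24 mm across, lying on the worktop in front of the scale.
- teaspoon: Bystander: teaspoon 130 mm long lying in front of the block.
- egg_timer: Bystander: round kitchen timer, 69 mm across, 60 mm high, behind the work.
- spice_jar: Bystander: slim red-capped spice jar, 45 mm across, 106 mm high, at the back left.
- carton: Bystander: small carton, 32 x 85 x 51 mm, at the front right before the hob.

How it is judged:
By the outcome, as a careful person would: the job done as asked, in the order asked, and still so for the second after the job is handed in, with the robot touching nothing.
It also fails if it takes over 72 s, if anything falls off the work surface, if the arm or the gripper's body presses on something with over 40 N, if the wrist force passes 120 N, or if a joint passes its speed limit or range.

### The arm

A 6-joint arm with a two-finger parallel gripper is mounted at the origin on a cart in front of the work surface, level with it; the furniture and walls round the work are solid. World frame = base frame: x ahead of the robot, y to its left, z up, the work surface at z = 0. Lengths are in m, angles in rad, forces in N, time in s.
With the tool pointing down it reaches from about 0.35 to 0.925 m from the base axis. Payload 6.4 kg.
Tool frame: the origin (TCP) lies midway between the tips of the shut fingers; the grasp point (between the pads) lies 19 mm behind it; z points along the fingers, y is the line along which they close (so a half turn about z gives the same grasp; the last joint's range is limited). The gripper opens to 94 mm and grips with 3 to 60 N. Pads are 16 mm wide; open, the fingers measure 119 mm over their backs; the gripper's body (75 mm by 177 mm) begins 78 mm behind the grasp point.
Start: joints at [1.134, 0.245, 1.558, -0, 1.339, -0.174], TCP at [0.169, 0.628, 0.205] pointing down, gripper open.
Joint ranges: [-3.13, 3.13], [-1.02, 2.26], [0.13, 2.54], [-0.95, 4.09], [0.21, 2.88], [-2.74, 2.74]. Speed limits (rad/s): [2.57, 2.57, 3.14, 3.14, 3.14, 3.14].

### API

Orientations are given as a unit quaternion [x, y, z, w].
In Python, from station import manip, capture, calibration gives the robot as it stands.
- The arm moves only by the shell command python3 -m pendant 'ROWS' [OPENING] [FORCE]. ROWS is text: rows parted by semicolons, each of 4 numbers parted by spaces: the shift along the world's x, y, z in units of 25 mm (1.0 is 25 mm), then the turn about the world's z in rad. In form: dx dy dz spin; .... A call has 1 to 5 rows; each row shifts and turns the commanded pose from where the row before left it; what a row does not reach is not made up. A row lasts 1/8 s, in which the tool goes at most 62.5 mm and 10.7 degrees, less where a joint would pass 70% of its speed; a pose out of reach is approached as far as the arm can. A call is refused whole if a number of a shift passes 1 or a number of a turn 0.188, either way. A call with a gripper value outside its range is refused whole. OPENING is the opening, from -1 (shut) to 1 (fully open), set as the call begins (- or left out, the last holds). The fingers move at their own pace and stop on an object; FORCE is the grip in N (left out, the last holds). Time passes only in rows, so rows that do not move let the fingers close. It gives the time, the measured TCP pose, the force, the opening and the grip force at its end, in the units of the state.
- manip.state(): the state, without advancing time (a new reading comes with each control period).
- capture(name): name is "scene" or "top" or "wrist"; returns (picture, depth): 400x640x3 uint8, red, green, blue; 400x640 float32, m along the optical axis (not along the pixel's ray), 0 where there is no reading.
- calibration(name): a dict with "mtx" (3x3 intrinsics, pixels), "k1" (the pictures are not rectified: a ray, as slopes to the right and down, at radius r is drawn at 1 + k1 r^2 times it, then the intrinsics apply), "world_from_camera" (4x4, takes a point from camera to world coordinates). Camera axes: x right, y up, looking along -z (the intrinsics and any distortion apply to the point x, -y, -z); pixel columns grow to the right and rows downward; lengths in m; the calibration is good to about 2 mm. A picture is of the moment at which its call begins: read the wrist's pose just before it. calibration takes no time and is no camera call; for the wrist camera it gives the pose at the moment of the call.
- manip.hand_in(): hands the job in; it is judged then, once.
The state is a dict: "clock": time; "joints": joint angles; "qvel": joint speeds; "effort": joint torques, N m; "tool_pos": TCP position; "orientation": TCP orientation; "ft_force": force on the tool from outside, world axes, zero at the start; "wrist_torque": the same for the moment, N m; "finger_gap": finger opening in m; "gripper_force": force on a finger pad.
Only numpy, scipy, OpenCV 4.12 (cv2) and the standard library are available. Lean on these libraries where they do the work, as an engineer would, in place of code of your own. Each camera call takes 0.05 s, during which the arm holds its last target. There are 200 camera calls.

## Working session

There is one attempt and no reset: what is moved stays moved. The work goes in short steps, Python scripts to look and compute and a shell command to move; the robot and the scene stay as the last step left them, time stands still between calls to the robot, and variables do not carry over. Pictures are saved under pics/ and viewed, at most 10 in all, crops included, and the job is handed in when it is done.

```bash
ls; mkdir -p pics; cat > h.py <<'E'
import numpy as np, cv2
from station import manip, capture, calibration
def ray(c,u,v):
    K=np.array(c["mtx"]);k=c["k1"];x=(u-K[0,2])/K[0,0];y=(v-K[1,2])/K[1,1]
    d=np.hypot(x,y);r=d
    for _ in range(30): r=d/(1+k*r*r)
    s=r/d if d>0 else 1
    T=np.array(c["world_from_camera"]);return T[:3,3],T[:3,:3]@np.array([x*s,-y*s,-1.])
def onz(c,u,v,z):
    o,d=ray(c,u,v);return o+d*(z-o[2])/d[2]
def depthpt(c,u,v,dep):
    o,d=ray(c,u,v);return o+d*dep
def save(n,p): cv2.imwrite(n,np.ascontiguousarray(p[:,:,::-1]))
def two(r1,r2):
    (a,d),(b,e)=r1,r2
    s=np.linalg.lstsq(np.stack([d,-e],1),b-a,rcond=None)[0]
    p,q=a+s[0]*d,b+s[1]*e
    return (p+q)/2,np.linalg.norm(p-q)
E
python3 - <<'E'
from h import *
for n in("scene","top"):
    p,d=capture(n);save(f"pics/{n}0.png",p);np.save(f"pics/{n}0.npy",d)
    c=calibration(n);print(n,c)
print(manip.state())
E
```

```text
pics
scene {'mtx': array([[395.23885192,   0.        , 318.19439934],
       [  0.        , 395.23885192, 194.27155253],
       [  0.        ,   0.        ,   1.        ]]), 'k1': 0.01596364616908565, 'world_from_camera': array([[ 0.47951461,  0.36202836, -0.79937551, -0.41411349],
       [-0.87737366,  0.21519578, -0.42884291, -0.60420051],
       [ 0.01676895,  0.90698745,  0.42082367,  0.55241337],
       [ 0.        ,  0.        ,  0.        ,  1.        ]])}
top {'mtx': array([[459.37731184,   0.        , 320.3906163 ],
       [  0.        , 459.37731184, 198.21938402],
       [  0.        ,   0.        ,   1.        ]]), 'k1': -0.031799935225354264, 'world_from_camera': array([[ 0.0083442 ,  0.99655238, -0.08254526,  0.4166306 ],
       [-0.99995109,  0.00875391,  0.00460277, -0.11912567],
       [ 0.0053095 ,  0.08250281,  0.99657669,  1.24433709],
       [ 0.        ,  0.        ,  0.        ,  1.        ]])}
{'clock': 0.1, 'joints': array([ 1.13391541e+00,  2.45739111e-01,  1.55884704e+00,  4.40112010e-06,
        1.33869435e+00, -1.74074775e-01]), 'qvel': array([ 0.00093855, -0.00199141, -0.00364954,  0.00094583, -0.00067957,
       -0.00062972]), 'effort': array([-9.49273344e-04, -4.16914380e+01, -3.15527594e+01,  6.86800154e-02,
        3.09441669e-02, -3.69013424e-05]), 'tool_pos': array([0.16861768, 0.62720854, 0.20448306]), 'orientation': array([ 1.31025704e-01,  9.91378612e-01, -8.04211063e-04, -2.55851827e-04]), 'ft_force': array([-0.41308825,  0.20128804,  0.35961716]), 'wrist_torque': array([0.01822739, 0.05111963, 0.00842022]), 'gripper_force': 0.0, 'finger_gap': 0.09414416235000073}
```

View pics/top0.png

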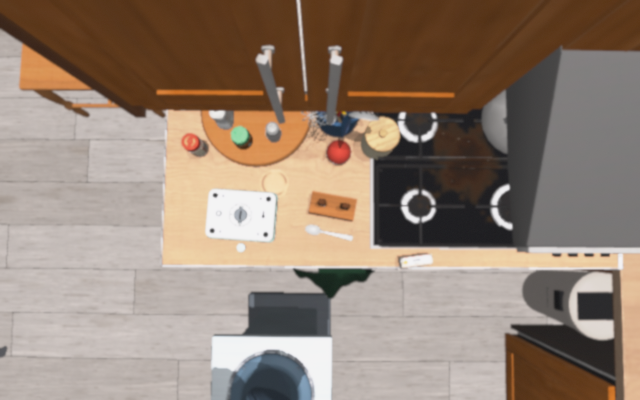

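View pics/scene0.png

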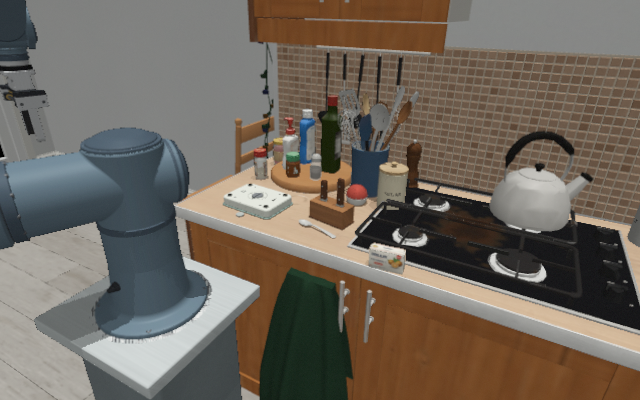

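Top view: scale at about (241,215) with the cover at (240,214), block at (332,206) with handles near (320,203) and (345,206), spoon at (330,233). In the scene view the right handle (341,185) looks the taller, so that should be the cheese knife.

```bash
python3 - <<'E'
from h import *
np.set_printoptions(precision=4,suppress=True)
c=calibration("top");d=np.load("pics/top0.npy");p=cv2.imread("pics/top0.png")
print("cover",onz(c,240,214,.032),"handles",onz(c,320,205,.117),onz(c,345,206,.137))
for u,v in[(211,194),(273,197),(270,238),(209,234)]: print("foot",onz(c,u,v,.034))
hsv=cv2.cvtColor(p,cv2.COLOR_BGR2HSV)
for u,v in [(332,206),(320,203),(345,206),(240,214)]: print(u,v,hsv[v,u],depthpt(c,u,v,d[v,u]))
# two views on handle tops
cs=calibration("scene")
print(two(ray(c,345,206),ray(cs,341,180)),two(ray(c,320,205),ray(cs,324,182)))
T=np.array(calibration("wrist")["world_from_camera"]);print(T)
s=manip.state()
from scipy.spatial.transform import Rotation as R
Rt=R.from_quat(s["orientation"]).as_matrix();print(Rt);print("cam in tool",Rt.T@(T[:3,3]-s["tool_pos"]),Rt.T@T[:3,:3])
print(calibration("wrist")["mtx"])
E
```

```text
cover [0.4734 0.0872 0.032 ] handles [ 0.4933 -0.1235  0.117 ] [ 0.49   -0.1839  0.137 ]
foot [0.5255 0.165  0.034 ]
foot [0.519  0.0006 0.034 ]
foot [0.4109 0.0067 0.034 ]
foot [0.4199 0.1673 0.034 ]
332 206 [ 13 157 201] [ 0.4951 -0.1549  0.0564]
320 203 [ 11 142 104] [ 0.4984 -0.1235  0.1143]
345 206 [ 11 145 114] [ 0.4902 -0.184   0.1339]
240 214 [107  18 127] [0.4736 0.0879 0.0279]
(array([ 0.4911, -0.1859,  0.1347]), np.float64(0.004303383479251894)) (array([ 0.4959, -0.1281,  0.1143]), np.float64(0.010282568821133604))
[[ 0.2599 -0.9403 -0.2196  0.1055]
 [ 0.9656  0.2526  0.0612  0.6454]
 [-0.0021 -0.228   0.9737  0.3836]
 [ 0.      0.      0.      1.    ]]
[[-0.9657  0.2598 -0.0007]
 [ 0.2598  0.9657 -0.0015]
 [ 0.0003 -0.0017 -1.    ]]
cam in tool [ 0.0657  0.0008 -0.1791] [[-0.0001  0.9736  0.2283]
 [ 1.      0.      0.0004]
 [ 0.0004  0.2283 -0.9736]]
[[288.6647   0.     324.0916]
 [  0.     288.6647 199.46  ]
 [  0.       0.       1.    ]]
```

The right-hand handle top triangulates to 0.134 m against 0.114 m for the left, so the cheese knife is at about (0.490, -0.184). Next I look at the cover from the wrist camera on the way there.

```bash
R='python3 -m pendant'
python3 -m pendant '.55 -.98 -.1 .012;.55 -.98 -.1 .012;.55 -.98 -.1 .012;.55 -.98 -.1 .012;.55 -.98 -.1 .012'
python3 -m pendant '.55 -.98 -.1 .012;.55 -.98 -.1 .012;.55 -.98 -.1 .012;.55 -.98 -.1 .012;.55 -.98 -.1 .012' >/dev/null
python3 -m pendant '.55 -.98 -.1 .012;.55 -.98 -.1 .012;.55 -.98 -.1 .012;.55 -.98 -.1 .012;.55 -.98 -.1 .012' >/dev/null
python3 -m pendant '.55 -.98 -.1 .012;.55 -.98 -.1 .012;.55 -.98 -.1 .012;.55 -.98 -.1 .012;.55 -.98 -.1 .012' >/dev/null
python3 -m pendant '.55 -.98 -.1 .012;.55 -.98 -.1 .012;0 0 0 0;0 0 0 0'
python3 - <<'E'
from h import *
c=calibration("wrist");p,d=capture("wrist");save("pics/w1.png",p);np.savez("pics/w1.npz",T=c["world_from_camera"],d=d)
q=cv2.resize(p[60:340,140:500],None,fx=2,fy=2,interpolation=cv2.INTER_CUBIC);save("pics/w1c.png",q)
E
```

```text
clock: 0.72
tool_pos: [0.2378, 0.5041, 0.1924]
orientation: [0.101, 0.995, -0.0, -0.0]
ft_force: [-0.4, -0.4, 0.3]
finger_gap: 0.0941
gripper_force: 0.0
clock: 3.1
tool_pos: [0.4708, 0.0891, 0.1502]
orientation: [-0.001, 1.0, 0.0, -0.0]
ft_force: [1.1, 0.4, 0.2]
finger_gap: 0.0938
gripper_force: 0.0
```

View pics/w1c.png

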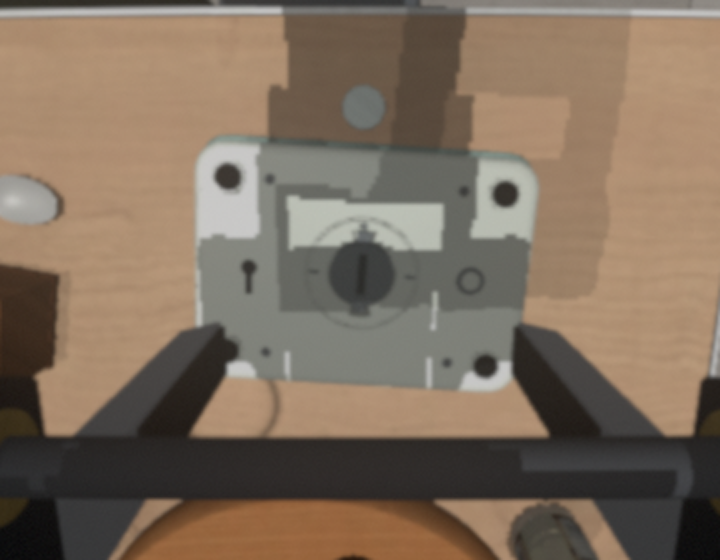

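The crop shows the scale's feet at (228,176), (505,194) and (485,366), the dark cover disc at (362,273), and its slot running nearly vertically (along x) from about (364,256) to (361,292).

```bash
python3 - <<'E'
from h import *
np.set_printoptions(precision=4,suppress=True)
c=calibration("wrist");g=cv2.cvtColor(cv2.imread("pics/w1.png"),cv2.COLOR_BGR2GRAY);d=np.load("pics/w1.npz")["d"]
def blob(x,y,r,t):
    x,y=x/2+140,y/2+60;x0,y0=int(x-r),int(y-r);w=g[y0:y0+2*r+1,x0:x0+2*r+1]
    m=(w<t).astype(np.uint8);n,l,s,ce=cv2.connectedComponentsWithStats(m)
    k=1+np.argmax(s[1:,4]);return ce[k]+[x0,y0],s[k]
F={}
for n,x,y in[("a",228,176),("b",505,194),("c",485,366)]:
    ce,s=blob(x,y,10,75);F[n]=onz(c,*ce,.034);print(n,ce,s,F[n],d[int(ce[1]),int(ce[0])])
print("ac mid",(F["a"]+F["c"])/2,"ab",np.linalg.norm(F["a"]-F["b"]),"bc",np.linalg.norm(F["b"]-F["c"]))
v=F["b"]-F["a"];print("scale yaw from ab (y axis)",np.degrees(np.arctan2(-v[0],v[1])))
v=F["b"]-F["c"];print("bc dir",np.degrees(np.arctan2(-v[1],-v[0])))
for t in(60,70,80):
    ce,s=blob(362,273,24,t);print("cover",t,ce,s,onz(c,*ce,.0325))
print(g[185:210,310:333])
for u,v in[(321,193),(312,197),(330,197),(300,180)]: print(depthpt(c,u,v,d[v,u]))
E
```

```text
a [253.4946 147.9032] [ 4  5 11 11 93] [0.421  0.0185 0.034 ] 0.2909743
b [392.2292 156.7708] [ 5  5 11 11 96] [0.4297 0.1594 0.034 ] 0.29394516
c [382.2184 242.3103] [ 5  5 11 10 87] [0.5224 0.1535 0.034 ] 0.31461024
ac mid [0.4717 0.086  0.034 ] ab 0.14108541793979282 bc 0.09283908567553056
scale yaw from ab (y axis) -3.532271994842313
bc dir -3.591053043921219
cover 60 [320.3488 197.5969] [ 20  14   7  23 129] [0.4728 0.0861 0.0325]
cover 70 [320.4205 196.1725] [  8  10  32  30 742] [0.4713 0.0862 0.0325]
cover 80 [320.3824 196.7233] [  7   9  33  35 842] [0.4719 0.0861 0.0325]
[[67 64 63 63 64 64 64 64 63 63 63 62 63 62 63 63 63 64 62 61 62 66 76]
 [65 63 65 64 65 64 64 63 64 61 59 60 60 62 63 63 63 63 64 63 63 62 67]
 [65 65 64 64 63 63 63 63 61 58 54 53 53 57 60 64 63 63 63 63 64 63 64]
 [64 65 64 64 64 63 64 64 61 56 48 46 49 54 61 64 62 63 63 63 64 62 64]
 [65 63 64 64 64 64 63 63 59 54 48 45 46 54 61 63 64 63 63 64 63 64 64]
 [63 64 63 63 63 64 64 62 60 53 47 46 48 53 60 63 62 63 64 63 63 63 62]
 [64 63 63 64 64 64 64 63 60 53 46 45 48 55 60 62 63 64 64 63 64 62 64]
 [65 64 
[... 680 characters left out ...]
 59 61 63 63 63 63 62 62 63 63]
 [64 63 63 63 63 63 63 59 54 47 43 47 53 59 62 62 62 62 64 63 61 62 62]
 [63 62 64 62 63 61 62 60 52 46 45 47 53 59 62 62 62 62 62 63 62 62 62]
 [63 63 64 63 61 63 61 58 52 47 45 47 54 59 62 63 63 63 62 63 63 62 62]
 [62 62 62 63 63 62 61 57 50 46 45 48 56 60 63 63 64 62 62 63 62 63 63]
 [63 62 63 62 63 62 62 59 53 50 48 50 56 60 61 64 63 63 63 62 63 62 65]
 [64 63 62 63 62 62 62 59 56 55 54 55 57 61 62 62 63 63 62 62 63 65 71]
 [72 65 64 64 63 63 61 62 59 59 59 59 60 63 63 62 62 62 64 63 65 71 80]
 [83 75 68 64 62 64 64 61 62 63 61 63 62 62 63 62 62 62 65 69 74 83 91]]
[0.4688 0.0867 0.0282]
[0.4721 0.0773 0.0327]
[0.4721 0.0963 0.0327]
[0.4544 0.0648 0.0305]
```

Feet spacing 141.1 by 92.8 mm (nominal 142 by 94), scale centre (0.4717, 0.0860), yaw -3.5°, top at 0.0327. These agree with the text. Next is the knife.

```bash
python3 -m pendant '.07 -.99 .15 -.143;.07 -.99 .15 -.143;.07 -.99 .15 -.143;.07 -.99 .15 -.143;.07 -.99 .15 -.143' >/dev/null
python3 -m pendant '.07 -.99 .15 -.143;.07 -.99 .15 -.143;.07 -.99 .15 -.143;.07 -.99 .15 -.143;.07 -.99 .15 -.143'>/dev/null
python3 -m pendant '.07 -.99 .15 -.143;0 0 0 0;0 0 0 0'
python3 - <<'E'
from h import *
c=calibration("wrist");p,d=capture("wrist");save("pics/w2.png",p);np.savez("pics/w2.npz",T=c["world_from_camera"],d=d)
save("pics/w2c.png",cv2.resize(p[60:340,140:500],None,fx=2,fy=2,interpolation=cv2.INTER_CUBIC))
E
```

```text
clock: 4.78
tool_pos: [0.4905, -0.1823, 0.1914]
orientation: [0.706, 0.708, 0.0, -0.0]
ft_force: [-0.1, 0.4, 0.8]
finger_gap: 0.0942
gripper_force: 0.0
```

View pics/w2c.png

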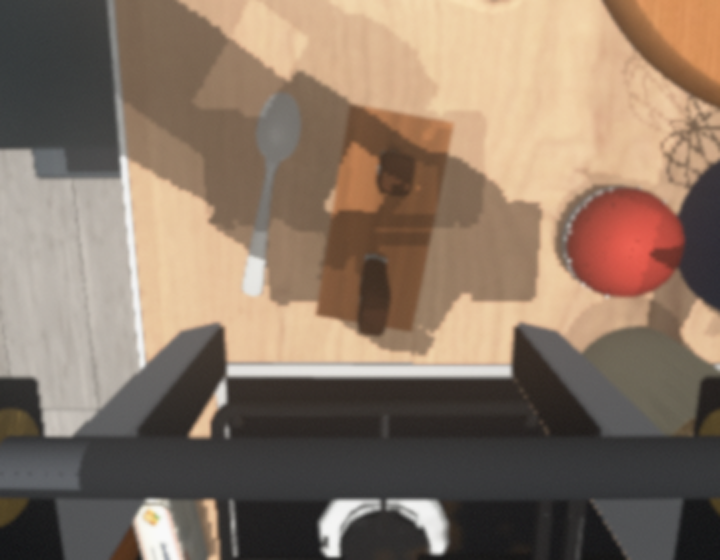

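The wrist view shows the block's top corners near crop (350,105), (453,123), (412,330) and (318,315). The tall handle's top is at about (374,308), the paring handle is at (396,172), and the block is turned about -9°.

```bash
python3 - <<'E'
from h import *
np.set_printoptions(precision=4,suppress=True)
c=calibration("wrist");z=np.load("pics/w2.npz");d=z["d"]
P=[onz(c,x/2+140,y/2+60,.055) for x,y in[(350,105),(453,123),(412,330),(318,315)]]
P=np.array(P);print(P,"ctr",P.mean(0),[np.linalg.norm(P[i]-P[i-1]) for i in range(4)])
v=P[0]-P[3]+P[1]-P[2];yaw=np.arctan2(-v[0],v[1]);print("yaw",np.degrees(yaw))
K=P.mean(0)+.029*np.array([np.sin(yaw),-np.cos(yaw),0]);print("cheese slot",K)
pts=[]
for vv in range(150,240):
    for u in range(300,350):
        if d[vv,u]>0:
            w=depthpt(c,u,vv,d[vv,u])
            if w[2]>.10: pts.append([*w,u,vv])
pts=np.array(pts);
for lo,hi in((.125,.15),(.105,.125)):
    q=pts[(pts[:,2]>lo)&(pts[:,2]<hi)]
    q=q[q[:,1]<-.15] if lo>.12 else q[q[:,1]>-.15]
    print(len(q),np.median(q[:,2]));
    if len(q)<9: continue
    r=cv2.minAreaRect(q[:,:2].astype(np.float32)*1000);print(r, q[:,3:].mean(0), q[:,:2].mean(0),onz(c,*q[:,3:].mean(0),.137))
E
```

```text
[[ 0.4809 -0.0958  0.055 ]
 [ 0.5354 -0.1049  0.055 ]
 [ 0.5158 -0.2198  0.055 ]
 [ 0.462  -0.2109  0.055 ]] ctr [ 0.4985 -0.1578  0.055 ] [np.float64(0.11659604158154041), np.float64(0.05522441949989812), np.float64(0.11654983421649134), np.float64(0.05446849242504048)]
yaw -9.49708989354064
cheese slot [ 0.4937 -0.1864  0.055 ]
358 0.13647603140391495
((492.85406494140625, -185.73797607421875), (21.062530517578125, 12.2687349319458), 80.43246459960938) [326.838  214.5922] [ 0.4929 -0.1841] [ 0.4929 -0.1836  0.137 ]
125 0.11639867148964428
((502.375244140625, -134.33790588378906), (6.641223430633545, 14.996870994567871), 89.70086669921875) [337.544 153.096] [ 0.5023 -0.1338] [ 0.5013 -0.1323  0.137 ]
```

Knife top at (0.4929, -0.1857), z 0.1365, size 21 by 12 mm, yaw -9.5°, matching the block. I'll descend and grasp it.

```bash
python3 -m pendant '.1 -.14 -.5 -.083;0 0 -.5 -.083;0 0 -1 0;0 0 -1 0;0 0 -.98 0' 0
python3 -m pendant '0 0 0 0;0 0 0 0;0 0 0 0;0 0 0 0' -1 45
python3 -m pendant '0 0 0 0;0 0 0 0' -1 55
python3 -c "
from h import *
s=manip.state();print(s['wrist_torque'],s['orientation'])"
```

```text
clock: 5.45
tool_pos: [0.493, -0.1858, 0.0913]
orientation: [0.763, 0.647, 0.0, -0.0]
ft_force: [0.1, -0.9, 0.7]
finger_gap: 0.0486
gripper_force: 0.0
clock: 5.95
tool_pos: [0.4938, -0.1874, 0.0933]
orientation: [0.764, 0.646, 0.0, 0.001]
ft_force: [0.0, 0.9, 2.6]
finger_gap: 0.013
gripper_force: 45.0
clock: 6.2
tool_pos: [0.4937, -0.1874, 0.0933]
orientation: [0.764, 0.646, 0.0, 0.001]
ft_force: [-0.1, 1.2, 7.2]
finger_gap: 0.0128
gripper_force: 55.0
[0.10847856 0.21065253 0.02215778] [7.63631565e-01 6.45651797e-01 3.03072234e-04 7.05791076e-04]
```

```bash
python3 -m pendant '0 0 .5 0;0 0 .7 0;0 0 .7 0;0 0 .8 0;0 0 0 0'
python3 -c "
from h import *
s=manip.state();print(s['wrist_torque'])
p,d=capture('wrist');save('pics/w3.png',p)"
python3 -m pendant '-.08 .99 0 .1525;-.08 .99 0 .1525;-.08 .99 0 .1525;-.08 .99 0 .1525;-.08 .99 0 .1525'>/dev/null
python3 -m pendant '-.08 .99 0 .1525;-.08 .99 0 .1525;-.08 .99 0 .1525;-.08 .99 0 .1525;-.08 .99 0 .1525'>/dev/null
python3 -m pendant '-.08 .99 0 .1525;0 0 0 0;0 0 0 0'
python3 - <<'E'
from h import *
s=manip.state();print(s['tool_pos'],s['orientation'],s['ft_force'],s['wrist_torque'])
c=calibration("wrist");p,d=capture("wrist");save("pics/w4.png",p);np.savez("pics/w4.npz",T=c["world_from_camera"],d=d)
save("pics/w4c.png",cv2.resize(p[130:330,200:440],None,fx=3,fy=3,interpolation=cv2.INTER_CUBIC))
E
```

```text
clock: 6.82
tool_pos: [0.4944, -0.1879, 0.1623]
orientation: [0.764, 0.646, 0.001, 0.002]
ft_force: [0.1, 0.4, -1.3]
finger_gap: 0.0127
gripper_force: 55.0
[-0.11187038  0.16408382  0.00638344]
clock: 8.5
tool_pos: [0.4709, 0.0847, 0.1592]
orientation: [0.031, 1.0, -0.0, -0.0]
ft_force: [0.0, -1.2, -0.6]
finger_gap: 0.013
gripper_force: 55.0
[0.47085086 0.0847359  0.15923554] [ 3.11188200e-02  9.99515584e-01 -1.56749608e-04 -4.38274480e-04] [ 0.00599696 -1.1666033  -0.61074645] [ 0.04396256 -0.00726213 -0.01978411]
```

View pics/w4c.png

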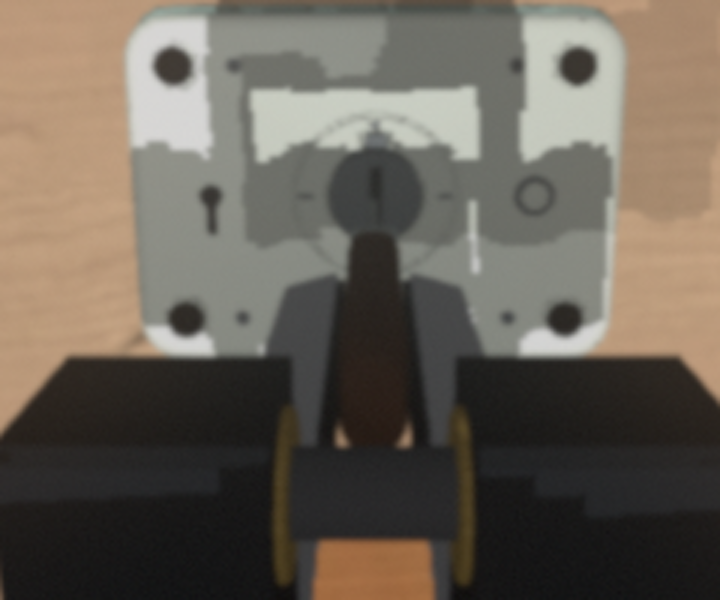

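The four feet show at crop (172,65), (578,66), (565,318) and (186,319), with the slot at about (376,185). The blade is a faint strip near (379,215) just below the slot. I'll measure its tip against the slot.

```bash
python3 - <<'E'
from h import *
np.set_printoptions(precision=4,suppress=True)
c=calibration("wrist");im=cv2.imread("pics/w4.png");g=cv2.cvtColor(im,cv2.COLOR_BGR2GRAY);z=np.load("pics/w4.npz");d=z["d"]
F=[]
for x,y in[(172,65),(578,66),(565,318),(186,319)]:
    x,y=x/3+200,y/3+130;r=10;x0,y0=int(x-r),int(y-r);w=g[y0:y0+21,x0:x0+21]
    n,l,s,ce=cv2.connectedComponentsWithStats((w<80).astype(np.uint8));k=1+np.argmax(s[1:,4]);F.append(onz(c,*(ce[k]+[x0,y0]),.034))
F=np.array(F);print(F,F.mean(0),np.linalg.norm(F[0]-F[1]),np.linalg.norm(F[1]-F[2]))
v=F[1]-F[0]+F[2]-F[3];print("yaw",np.degrees(np.arctan2(-v[0],v[1])))
K=np.array(c["mtx"]);T=np.array(c["world_from_camera"])
def proj(P):
    q=T[:3,:3].T@(np.array(P)-T[:3,3]);x,y=q[0]/-q[2],-q[1]/-q[2];f=1+c["k1"]*(x*x+y*y);return K[0,0]*x*f+K[0,2],K[1,1]*y*f+K[1,2]
t=manip.state()['tool_pos'];a=np.radians(-3.6);u=np.array([np.cos(a),np.sin(a),0])
for s in(-.008,0,.008): print("tip exp",proj(t+[0,0,-.083]+s*u),"shoulder",proj(t+[0,0,-.038]+s*u))
print(d[190:212:3,318:335].round(3))
cr=im[175:215,300:350];cr=cv2.convertScaleAbs(cr,alpha=2.2,beta=-60);cv2.imwrite("pics/w4d.png",cv2.resize(cr,None,fx=14,fy=14,interpolation=cv2.INTER_NEAREST))
E
```

```text
[[0.4211 0.0183 0.034 ]
 [0.4297 0.1592 0.034 ]
 [0.5225 0.1534 0.034 ]
 [0.5138 0.0127 0.034 ]] [0.4718 0.0859 0.034 ] 0.1411932276377217 0.09290043814717394
yaw -3.50825758013985
tip exp (np.float64(323.3792307731058), np.float64(195.45322697858776)) shoulder (np.float64(323.19749701845797), np.float64(207.83679995472716))
tip exp (np.float64(323.382167899143), np.float64(203.80335469428448)) shoulder (np.float64(323.20254903854516), np.float64(217.70183854392275))
tip exp (np.float64(323.38510102185484), np.float64(212.04105352965863)) shoulder (np.float64(323.20758099455975), np.float64(227.40565768660943))
[[0.312 0.311 0.311 0.312 0.311 0.314 0.317 0.317 0.316 0.315 0.312 0.311
  0.312 0.311 0.311 0.312 0.312]
 [0.311 0.313 0.311 0.313 0.313 0.312 0.316 0.318 0.316 0.314 0.312 0.313
  0.314 0.312 0.313 0.313 0.313]
 [0.313 0.314 0.314 0.312 0.314 0.313 0.265 0.265 0.318 0.312 0.313 0.312
  0.313 0.313 0.314 0.313 0.313]
 [0.314 0.314 0.313 0.314 0.314 0.315 0.254 0.253 0.318 0.315 0.313 0.315
  0.314 0.314 0.315 0.314 0.314]
 [0.315 0.315 0.314 0.314 0.315 0.316 0.243 0.243 0.318 0.316 0.315 0.315
  0.315 0.315 0.316 0.316 0.315]
 [0.223 0.223 0.223 0.223 0.223 0.222 0.224 0.223 0.223 0.222 0.223 0.224
  0.223 0.224 0.316 0.315 0.315]
 [0.218 0.215 0.212 0.212 0.212 0.213 0.212 0.212 0.211 0.213 0.213 0.212
  0.216 0.219 0.219 0.319 0.321]
 [0.208 0.206 0.206 0.204 0.204 0.206 0.206 0.206 0.204 0.204 0.205 0.205
  0.206 0.207 0.212 0.319 0.319]]
```

View pics/w4d.png

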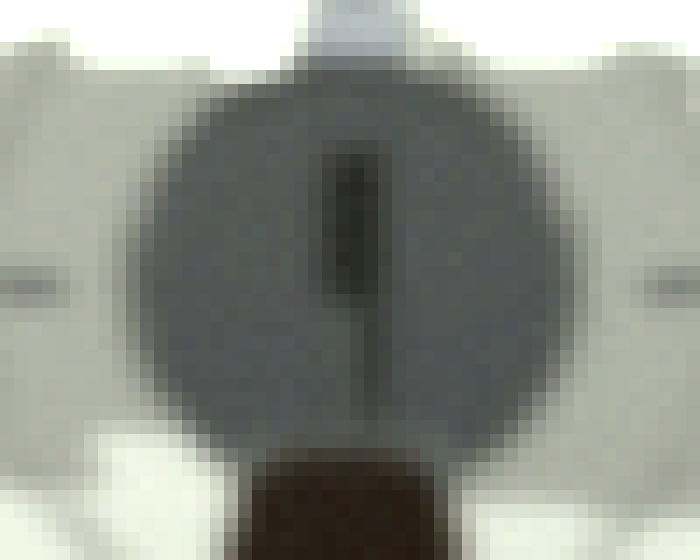

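```bash
python3 - <<'E'
from h import *
np.set_printoptions(precision=4,suppress=True)
c=calibration("wrist");g=cv2.imread("pics/w4.png")[:,:,1].astype(float);d=np.load("pics/w4.npz")["d"]
for v in range(193,208): print(v,g[v,319:331].astype(int),d[v,321:329].round(3))
print("blade near edge",onz(c,324.5,195.7,.076),onz(c,324.5,205.5,.119))
for v in(187,190,193):
    w=np.clip(58-0*g[v]-0,0,99)
    w=np.clip(g[v,319:331].max()-8-g[v,319:331],0,99);u=(w*np.arange(319,331)).sum()/w.sum();print("slot",u,onz(c,u,v,.0325))
E
```

```text
193 [66 68 65 60 55 46 47 50 57 64 67 67] [0.313 0.313 0.312 0.316 0.318 0.316 0.314 0.312]
194 [67 68 65 60 54 50 47 50 58 64 67 66] [0.313 0.313 0.314 0.318 0.315 0.317 0.313 0.313]
195 [67 67 65 62 57 51 48 51 58 63 66 67] [0.313 0.315 0.314 0.317 0.317 0.317 0.313 0.312]
196 [67 66 65 64 61 58 53 54 59 63 65 67] [0.312 0.314 0.313 0.265 0.265 0.318 0.312 0.313]
197 [66 67 66 65 65 63 58 56 58 64 65 66] [0.315 0.314 0.315 0.26  0.261 0.318 0.314 0.313]
198 [65 65 66 66 67 66 61 55 59 64 65 66] [0.313 0.314 0.315 0.258 0.258 0.317 0.315 0.313]
199 [66 67 65 66 66 66 61 56 58 64 64 65] [0.314 0.314 0.315 0.254 0.253 0.318 0.315 0.313]
200 [66 66 66 64 67 65 61 56 59 63 65 66] [0.313 0.315 0.314 0.25  0.25  0.317 0.315 0.313]
201 [66 65 66 65 66 65 60 56 59 63 65 65] [0.315 0.    0.314 0.246 0.247 0.318 0.315 0.314]
202 [65 66 64 65 64 65 61 57 59 64 64 65] [0.314 0.315 0.316 0.243 0.243 0.318 0.316 0.315]
203 [65 66 65 64 64 65 61 58 60 62 65 64] [0.315 0.315 0.315 0.24  0.24  0.32  0.316 0.316]
204 [66 66 66 65 66 65 62 60 63 63 66 65] [0.315 0.315 0.236 0.236 0.236 0.319 0.315 0.316]
205 [67 67 66 66 66 67 66 63 65 67 68 68] [0.223 0.223 0.222 0.224 0.223 0.223 0.222 0.223]
206 [69 66 64 65 65 64 63 63 65 67 68 70] [0.219 0.219 0.22  0.221 0.22  0.22  0.22  0.219]
207 [65 60 58 54 55 55 54 55 56 60 64 69] [0.218 0.219 0.218 0.218 0.218 0.218 0.218 0.219]
blade near edge [0.4634 0.0861 0.076 ] [0.4618 0.0861 0.119 ]
slot 324.8048780487805 [0.4634 0.0864 0.0325]
slot 324.84090909090907 [0.4667 0.0863 0.0325]
slot 324.8222222222222 [0.47   0.086  0.0325]
```

```bash
python3 -m pendant '.016 .016 -.5 0;0 0 -.5 0;0 0 -.4 0;0 0 0 0;0 0 0 0'
python3 - <<'E'
from h import *
np.set_printoptions(precision=4,suppress=True)
s=manip.state();print(s['ft_force'],s['wrist_torque'])
c=calibration("wrist");p,d=capture("wrist");save("pics/w5.png",p);g=p[:,:,1].astype(int)
for v in range(176,206,2): print(v,g[v,316:334],d[v,319:330].round(3))
cr=cv2.convertScaleAbs(p[160:215,295:355],alpha=2,beta=-50);save("pics/w5d.png",cv2.resize(cr,None,fx=10,fy=10,interpolation=cv2.INTER_NEAREST))
E
```

```text
clock: 9.18
tool_pos: [0.4717, 0.0856, 0.1249]
orientation: [0.03, 1.0, -0.0, 0.0]
ft_force: [0.0, 0.0, 0.4]
finger_gap: 0.0132
gripper_force: 55.0
[0.0199 0.0434 0.3587] [-0.0176 -0.032  -0.028 ]
176 [199 199 197 196 192 179 161 138 128 147 171 188 194 196 198 199 199 198] [0.276 0.276 0.277 0.278 0.276 0.276 0.276 0.275 0.277 0.277 0.277]
178 [193 181 167 167 158 138 120 110 106 110 124 139 153 161 171 188 197 198] [0.297 0.298 0.285 0.283 0.283 0.284 0.284 0.283 0.285 0.296 0.297]
180 [190 178 156 146 140 124 112 108 109 109 110 110 115 131 158 184 194 196] [0.29  0.299 0.281 0.281 0.282 0.28  0.281 0.282 0.282 0.282 0.296]
182 [167 169 150 120 100  88  82  81  80  82  81  84  99 125 141 141 140 141] [0.283 0.298 0.282 0.281 0.281 0.282 0.282 0.283 0.282 0.282 0.298]
184 [101  95  87  78  71  64  62  63  63  63  63  64  76  92 100  97  99 103] [0.284 0.283 0.281 0.28  0.28  0.279 0.281 0.28  0.281 0.281 0.283]
186 [66 64 63 64 63 63 63 64 64 64 63 64 63 63 63 65 68 76] [0.277 0.276 0.276 0.276 0.277 0.276 0.277 0.276 0.276 0.275 0.276]
188 [65 65 66 65 66 64 65 65 65 65 65 65 66 6
[... 406 characters left out ...]
0.277 0.278 0.277 0.28  0.282 0.281 0.282 0.278 0.278 0.277]
196 [65 65 65 64 63 58 54 52 55 55 57 60 65 65 64 65 65 65] [0.277 0.278 0.278 0.279 0.281 0.265 0.265 0.282 0.278 0.278 0.278]
198 [63 64 65 65 62 59 57 59 62 60 58 61 64 63 64 63 64 64] [0.279 0.278 0.279 0.278 0.282 0.257 0.257 0.283 0.279 0.279 0.279]
200 [64 65 65 64 63 58 57 59 63 60 58 61 64 64 64 64 64 64] [0.279 0.28  0.278 0.279 0.283 0.25  0.25  0.281 0.279 0.278 0.279]
202 [63 64 64 63 62 58 55 59 63 61 60 62 63 61 62 63 63 64] [0.281 0.28  0.279 0.279 0.283 0.244 0.242 0.282 0.279 0.28  0.279]
204 [64 64 64 64 63 60 59 60 63 62 60 61 64 64 65 64 63 65] [0.279 0.28  0.279 0.28  0.236 0.236 0.235 0.283 0.28  0.28  0.28 ]
```

View pics/w5d.png

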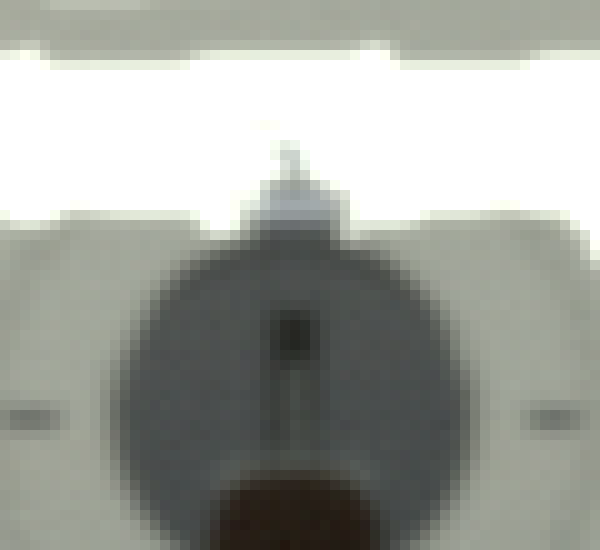

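Blade and slot are both centred near crop x≈293 and aligned. I'll descend in small steps, watching the force.

```bash
python3 -m pendant '0 0 -.2 0;0 0 -.2 0;0 0 0 0;0 0 0 0' | egrep 'pos|force'
python3 -m pendant '0 0 -.08 0;0 0 0 0;0 0 0 0' | egrep 'pos|force'
python3 -m pendant '0 0 -.04 0;0 0 0 0;0 0 0 0' | egrep 'pos|force'
```

```text
tool_pos: [0.4715, 0.0856, 0.1147]
ft_force: [0.4, 0.9, -0.9]
gripper_force: 55.0
tool_pos: [0.4715, 0.0856, 0.1127]
ft_force: [-0.3, 0.3, -0.2]
gripper_force: 55.0
tool_pos: [0.4716, 0.0856, 0.1118]
ft_force: [-0.3, 0.4, 1.4]
gripper_force: 55.0
```

```bash
for i in 1 ; do python3 -m pendant '0 0 -.04 0;0 0 0 0;0 0 0 0' | egrep 'pos|ft'; done
python3 -m pendant '0 0 -.04 0;0 0 0 0;0 0 0 0' | egrep 'pos|ft'
python3 -m pendant '0 0 -.04 0;0 0 0 0;0 0 0 0' | egrep 'pos|ft'
python3 -c "
from h import *
print(manip.state()['wrist_torque'])"
```

```text
tool_pos: [0.4717, 0.0856, 0.1109]
ft_force: [-0.3, 0.8, 2.3]
tool_pos: [0.4717, 0.0856, 0.1099]
ft_force: [-0.8, -0.2, 2.8]
tool_pos: [0.4717, 0.0856, 0.1089]
ft_force: [-0.7, 0.0, 5.8]
[0.02096924 0.24517224 0.02940513]
```

```bash
python3 -m pendant '0 0 -.04 0;0 0 0 0;0 0 0 0' | egrep 'pos|ft'
python3 -m pendant '0 0 -.03 0;0 0 0 0;0 0 0 0' | egrep 'pos|ft'
python3 -m pendant '0 0 -.02 0;0 0 0 0;0 0 0 0' | egrep 'pos|ft'
python3 - <<'E'
from h import *
for i in range(4):
    s=manip.state();print(s['clock'],s['ft_force'][2],s['wrist_torque']);capture("wrist")
E
```

```text
tool_pos: [0.4717, 0.0856, 0.1081]
ft_force: [-1.4, 0.3, 6.2]
tool_pos: [0.4718, 0.0856, 0.1075]
ft_force: [-1.0, -0.2, 6.7]
tool_pos: [0.4718, 0.0856, 0.1071]
ft_force: [-1.8, 0.7, 8.1]
12.725 8.116973937423543 [ 0.01138129  0.39227109 -0.01069154]
12.775 6.993623912465624 [ 0.00686056  0.49987296 -0.03576683]
12.825 8.339559796882662 [ 0.03177042  0.4756682  -0.02237054]
12.875 7.522028880019847 [0.00693437 0.43939971 0.03985938]
```

```bash
cat > f.py <<'E'
from h import *
S=[]
for i in range(4):
    s=manip.state();S.append(np.r_[s['ft_force'],s['wrist_torque'],s['tool_pos']]);capture("wrist")
q=s['orientation'];print(s['clock'],np.mean(S,0).round(4),"yaw",np.degrees(2*np.arctan2(q[1],q[0])).round(2))
E
python3 -m pendant '0 0 -.03 0;0 0 0 0;0 0 0 0' >/dev/null; python3 f.py
python3 -m pendant '0 0 -.03 0;0 0 0 0;0 0 0 0' >/dev/null; python3 f.py
```

```text
13.45 [-1.6344 -0.1548  8.6613  0.0357  0.567  -0.0115  0.4718  0.0856  0.1065] yaw 176.55
14.025 [-2.5678e+00  2.4850e-01  8.9879e+00  1.3900e-02  6.3060e-01  6.0000e-03
  4.7180e-01  8.5600e-02  1.0580e-01] yaw 176.55
```

```bash
python3 -m pendant '-.03 0 -.02 0;0 0 0 0;0 0 0 0' >/dev/null; python3 f.py
python3 -m pendant '0 0 -.02 0;0 0 0 0;0 0 0 0' >/dev/null; python3 f.py
```

```text
14.6 [-1.8334  0.3185  9.1962  0.0505  0.4266 -0.0109  0.4716  0.0856  0.1057] yaw 176.55
15.175 [-2.0986  0.3421 10.7195  0.0509  0.5681  0.0292  0.4717  0.0856  0.1054] yaw 176.55
```

```bash
python3 -m pendant '0 0 0 -.04;0 0 0 -.04;0 0 0 0;0 0 0 0' >/dev/null; python3 f.py
python3 -m pendant '0 0 0 -.06;0 0 0 -.06;0 0 0 0' >/dev/null; python3 f.py
```

```text
15.875 [-1.55840e+00  3.70200e-01  1.08287e+01  1.95000e-02  3.74900e-01
 -2.40000e-03  4.71900e-01  8.55000e-02  1.05400e-01] yaw 171.97
16.45 [-1.0682 -0.3259 10.1944 -0.1506  0.2712  0.0543  0.4721  0.0853  0.1054] yaw 165.1
```

```bash
python3 -m pendant '0 0 0 -.05;0 0 0 -.05;0 0 0 0' >/dev/null; python3 f.py
python3 -m pendant '0 0 0 -.05;0 0 0 -.05;0 0 0 0' >/dev/null; python3 f.py
```

```text
17.025 [-0.8893 -0.4666 10.6428 -0.0947  0.2059  0.0704  0.4722  0.0854  0.1055] yaw 159.37
17.6 [-0.9293 -0.102   9.688  -0.098   0.1445  0.0498  0.4723  0.0854  0.1055] yaw 153.64
```

```bash
python3 -m pendant '0 0 -.012 -.05;0 0 0 -.05;0 0 0 -.05;0 0 0 -.05;0 0 0 0' >/dev/null; python3 f.py
python3 -m pendant '0 0 0 -.05;0 0 0 -.05;0 0 0 -.05;0 0 0 -.05;0 0 0 0' >/dev/null; python3 f.py
```

```text
18.425 [-0.4065  0.141  10.4095 -0.0814  0.097   0.0444  0.4725  0.0854  0.1054] yaw 142.18
19.25 [-0.2131 -0.4714 10.0984 -0.0827  0.0728  0.0623  0.4726  0.0854  0.1054] yaw 130.72
```

```bash
python3 -m pendant '0 0 0 -.05;0 0 0 -.05;0 0 0 -.05;0 0 0 -.05;0 0 0 0' >/dev/null; python3 f.py
python3 -m pendant '0 0 0 -.05;0 0 0 -.05;0 0 0 0' >/dev/null; python3 f.py
python3 -m pendant '0 0 0 -.04;0 0 0 0;0 0 0 0' >/dev/null; python3 f.py
python3 -m pendant '0 0 0 -.04;0 0 0 0;0 0 0 0' >/dev/null; python3 f.py
```

```text
20.075 [ 0.0935 -0.3884 10.0172 -0.1239  0.06    0.0649  0.4726  0.0854  0.1054] yaw 119.26
20.65 [-5.2680e-01  8.4000e-03  9.8133e+00 -1.3930e-01  6.1900e-02  5.7300e-02
  4.7260e-01  8.5400e-02  1.0540e-01] yaw 113.53
21.225 [-0.0495 -0.1755  9.8722 -0.1187  0.0775  0.0792  0.4726  0.0854  0.1054] yaw 111.24
21.8 [-0.0653  0.1037 10.2453 -0.1277  0.0706  0.0658  0.4726  0.0854  0.1054] yaw 108.95
```

```bash
python3 -m pendant '0 0 0 -.04;0 0 0 0;0 0 0 0' >/dev/null; python3 f.py
python3 -m pendant '0 0 0 -.04;0 0 0 0;0 0 0 0' >/dev/null; python3 f.py
python3 -m pendant '0 0 0 -.04;0 0 0 0;0 0 0 0' >/dev/null; python3 f.py
```

```text
22.375 [-0.0683 -0.1171  9.7374 -0.1135  0.0767  0.0728  0.4726  0.0854  0.1054] yaw 106.66
22.95 [-0.2193 -0.2401 10.4665 -0.1382  0.0797  0.0639  0.4726  0.0854  0.1054] yaw 104.36
23.525 [-0.1169 -0.4584 10.31   -0.1242  0.0811  0.0505  0.4726  0.0854  0.1054] yaw 102.07
```

```bash
python3 -m pendant '0 0 0 -.04;0 0 0 0;0 0 0 0' >/dev/null; python3 f.py
python3 -m pendant '0 0 0 -.04;0 0 0 0;0 0 0 0' >/dev/null; python3 f.py
```

```text
24.1 [-0.3919 -0.1163 10.0069 -0.1257  0.1167  0.0485  0.4726  0.0854  0.1054] yaw 99.78
24.675 [-0.4932 -0.5969 10.1673 -0.1357  0.1119  0.0649  0.4726  0.0854  0.1054] yaw 97.49
```

```bash
python3 -m pendant '0 0 0 -.04;0 0 0 0;0 0 0 0' >/dev/null; python3 f.py
python3 -m pendant '0 0 0 -.04;0 0 0 0;0 0 0 0' >/dev/null; python3 f.py
```

```text
25.25 [ 0.0966 -0.3358 10.2655 -0.1487  0.0836  0.0359  0.4726  0.0854  0.1054] yaw 95.2
25.825 [-0.4207 -0.0622 10.3273 -0.1039  0.1364  0.0574  0.4726  0.0854  0.1054] yaw 92.9
```

```bash
python3 -m pendant '0 0 0 -.04;0 0 0 0;0 0 0 0' >/dev/null; python3 f.py
python3 -m pendant '0 0 0 -.04;0 0 0 0;0 0 0 0' >/dev/null; python3 f.py
```

```text
26.4 [ 0.0661 -0.5168 10.0949 -0.1042  0.1074  0.0328  0.4726  0.0854  0.1054] yaw 90.61
26.975 [-0.2748  0.0726 10.2485 -0.1297  0.1273  0.0554  0.4726  0.0854  0.1054] yaw 88.32
```

```bash
python3 -m pendant '0 0 0 -.04;0 0 0 0;0 0 0 0' >/dev/null; python3 f.py
python3 -m pendant '0 0 0 -.04;0 0 0 0;0 0 0 0' >/dev/null; python3 f.py
```

```text
27.55 [-0.3986 -0.1357 10.1564 -0.1178  0.1391  0.0617  0.4726  0.0854  0.1054] yaw 86.03
28.125 [-0.2798 -0.4823 10.3694 -0.1349  0.0998  0.0247  0.4726  0.0854  0.1054] yaw 83.74
```

```bash
python3 -m pendant '0 0 0 -.04;0 0 0 0;0 0 0 0' >/dev/null; python3 f.py
python3 -m pendant '0 0 0 -.03;0 0 0 0;0 0 0 0' >/dev/null; python3 f.py
```

```text
28.7 [ 0.0854 -0.0881 10.1705 -0.1333  0.1431  0.0505  0.4726  0.0854  0.1054] yaw 81.45
29.275 [-0.0309  0.0938 10.2968 -0.132   0.1255  0.0399  0.4726  0.0854  0.1054] yaw 79.73
```

```bash
python3 -m pendant '0 0 0 -.04;0 0 0 0;0 0 0 0' >/dev/null; python3 f.py
python3 -m pendant '0 0 0 -.03;0 0 0 0;0 0 0 0' >/dev/null; python3 f.py
python3 - <<'E'
from h import *
p,d=capture("wrist");save("pics/w6.png",p);cr=cv2.convertScaleAbs(p[150:220,280:370],alpha=2,beta=-40);save("pics/w6d.png",cv2.resize(cr,None,fx=7,fy=7,interpolation=cv2.INTER_NEAREST))
E
```

```text
29.85 [ 9.0300e-02 -1.3000e-03  1.0032e+01 -1.2260e-01  1.6620e-01  5.7000e-02
  4.7260e-01  8.5400e-02  1.0540e-01] yaw 77.43
30.425 [-0.1683 -0.2813  9.8873 -0.1144  0.1704  0.06    0.4726  0.0854  0.1054] yaw 75.72
```

View pics/w6d.png

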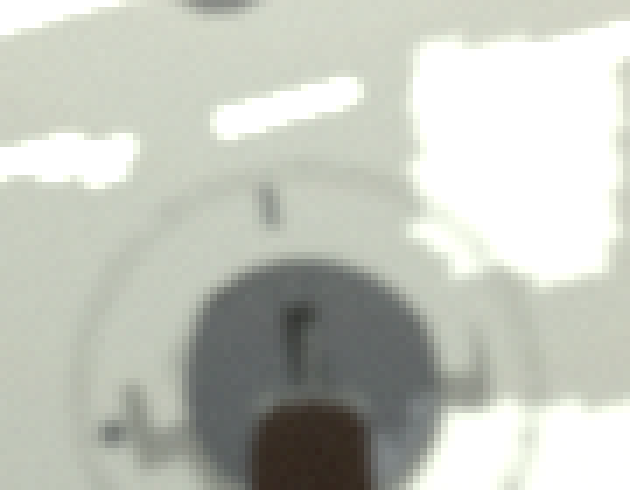

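The cover has turned with the blade: the slot at crop (297,340) runs along the blade, and the entry notches at (460,385) and (150,440) are now empty. I'll carry on to the stop.

```bash
python3 -m pendant '0 0 0 -.04;0 0 0 0;0 0 0 0' >/dev/null; python3 f.py
python3 -m pendant '0 0 0 -.04;0 0 0 0;0 0 0 0' >/dev/null; python3 f.py
```

```text
31.05 [-0.8371 -0.2566  9.9387 -0.1225  0.1677  0.0437  0.4726  0.0854  0.1054] yaw 73.43
31.625 [ 0.1114 -0.2813 10.308  -0.104   0.1353  0.0905  0.4726  0.0854  0.1054] yaw 71.13
```

```bash
python3 -m pendant '0 0 0 -.03;0 0 0 0;0 0 0 0' >/dev/null; python3 f.py
python3 -m pendant '0 0 0 -.03;0 0 0 0;0 0 0 0' >/dev/null; python3 f.py
```

```text
32.2 [-0.5454 -0.161  10.4782 -0.1065  0.1828  0.0818  0.4726  0.0854  0.1054] yaw 69.42
32.775 [-0.4408  0.0747 10.5483 -0.0797  0.2245  0.1049  0.4725  0.0855  0.1054] yaw 67.7
```

```bash
python3 -m pendant '0 0 0 -.03;0 0 0 0;0 0 0 0' >/dev/null; python3 f.py; python3 f.py
```

```text
33.35 [-0.268   0.6392 10.5205 -0.0483  0.283   0.1452  0.4724  0.0855  0.1054] yaw 65.99
33.55 [-0.4057  0.1652 10.5146 -0.0357  0.2899  0.1157  0.4724  0.0855  0.1054] yaw 65.99
```

Stop felt (0.06 → 0.13 N m and climbing). I'll let up straight.

```bash
python3 -m pendant '0 0 .05 0;0 0 .05 0;0 0 0 0;0 0 0 0' >/dev/null; python3 f.py
python3 -m pendant '0 0 .04 0;0 0 .04 0;0 0 0 0;0 0 0 0' >/dev/null; python3 f.py
```

```text
34.25 [0.3452 0.2597 7.2111 0.0124 0.0123 0.0999 0.4721 0.0855 0.1072] yaw 65.98
34.95 [ 4.0736 -0.0502  4.77   -0.0521 -1.0905  0.0697  0.4717  0.0855  0.1087] yaw 65.96
```

```bash
python3 -m pendant '.02 0 .01 .03;0 0 0 .03;0 0 0 0;0 0 0 0' >/dev/null; python3 f.py
python3 -m pendant '0 0 .04 0;0 0 .04 0;0 0 0 0;0 0 0 0' >/dev/null; python3 f.py
```

```text
35.65 [ 4.8465  0.3398  5.4501 -0.0827 -1.1798  0.0222  0.4716  0.0856  0.1087] yaw 69.45
36.35 [ 6.6373 -0.4765 -1.098  -0.1722 -1.7224  0.0524  0.4711  0.0855  0.1095] yaw 69.44
```

```bash
python3 -m pendant '.04 0 0 0;0 0 0 0;0 0 0 0' >/dev/null; python3 f.py
python3 -m pendant '.04 0 0 0;0 0 0 0;0 0 0 0' >/dev/null; python3 f.py; python3 -c "
from h import *
s=manip.state();print(s['orientation'],s['finger_gap'])"
```

```text
36.925 [ 4.0217 -1.184  -1.7665 -0.2823 -1.0616  0.0415  0.4715  0.0856  0.1096] yaw 69.41
37.5 [-1.3668 -1.2865 -1.3868 -0.3275  0.4275  0.0157  0.4721  0.0857  0.1098] yaw 69.41
[ 0.82211748  0.569316   -0.00116071 -0.00089391] 0.012972785503851274
```

```bash
python3 -m pendant '-.01 0 .05 0;0 0 0 0;0 0 0 0' >/dev/null; python3 f.py
python3 -m pendant '0 0 .05 0;0 0 0 0;0 0 0 0' >/dev/null; python3 f.py
```

```text
38.075 [-3.2908  0.8475 -0.7903  0.1885  0.9574  0.0192  0.4726  0.0858  0.1115] yaw 69.4
38.65 [ 0.5316 -0.24   -0.6757 -0.0723  0.0626 -0.0148  0.4738  0.0854  0.1134] yaw 69.4
```

Free of the cover now. I'll lift and check the lock.

```bash
python3 -m pendant '0 0 .3 0;0 0 .5 0;0 0 .6 0;0 0 .6 0;0 0 0 0' | egrep 'clock|pos|ft'
python3 - <<'E'
from h import *
np.set_printoptions(precision=4,suppress=True)
c=calibration("wrist");p,d=capture("wrist");save("pics/w7.png",p);np.savez("pics/w7.npz",T=c["world_from_camera"],d=d)
cr=cv2.convertScaleAbs(p[140:240,260:400],alpha=1.7,beta=-30);save("pics/w7d.png",cv2.resize(cr,None,fx=5,fy=5,interpolation=cv2.INTER_CUBIC))
K=np.array(c["mtx"]);T=np.array(c["world_from_camera"])
def proj(P):
    q=T[:3,:3].T@(np.array(P)-T[:3,3]);return K[0,0]*q[0]/-q[2]+K[0,2],K[1,1]*-q[1]/-q[2]+K[1,2]
O=np.array([.4718,.0859,.0305])
for r in(.010,.013,.022,.028):
    Z=[]
    for a in np.radians(np.arange(0,360,15)):
        u,v=map(lambda t:int(round(t)),proj(O+[r*np.cos(a),r*np.sin(a),0]))
        Z.append(depthpt(c,u,v,d[v,u])[2])
    print(r,np.array(Z).round(4))
E
```

```text
clock: 39.33
tool_pos: [0.4742, 0.0856, 0.1649]
ft_force: [0.6, 0.4, -1.0]
0.01 [0.0303 0.0301 0.0295 0.0299 0.0284 0.0264 0.03   0.0302 0.0302 0.0287
 0.0282 0.0308 0.0324 0.0287 0.0303 0.0299 0.0294 0.0287 0.1086 0.0299
 0.0297 0.029  0.0304 0.0311]
0.013 [0.0292 0.0297 0.0291 0.0292 0.0296 0.0296 0.0292 0.0302 0.0308 0.0305
 0.0302 0.0295 0.03   0.0291 0.03   0.0301 0.1282 0.1286 0.0301 0.0302
 0.0301 0.0311 0.0305 0.0296]
0.022 [0.0114 0.0298 0.0298 0.0286 0.0294 0.0304 0.0303 0.0292 0.0296 0.0305
 0.03   0.0237 0.0271 0.0297 0.0294 0.0299 0.1505 0.151  0.1487 0.0302
 0.0311 0.0294 0.0297 0.0236]
0.028 [0.0287 0.0289 0.0285 0.0301 0.0314 0.0294 0.0281 0.0289 0.0298 0.0308
 0.0294 0.0282 0.0296 0.0293 0.0295 0.0287 0.1608 0.1624 0.1595 0.0318
 0.0297 0.0305 0.0284 0.0314]
```

View pics/w7d.png

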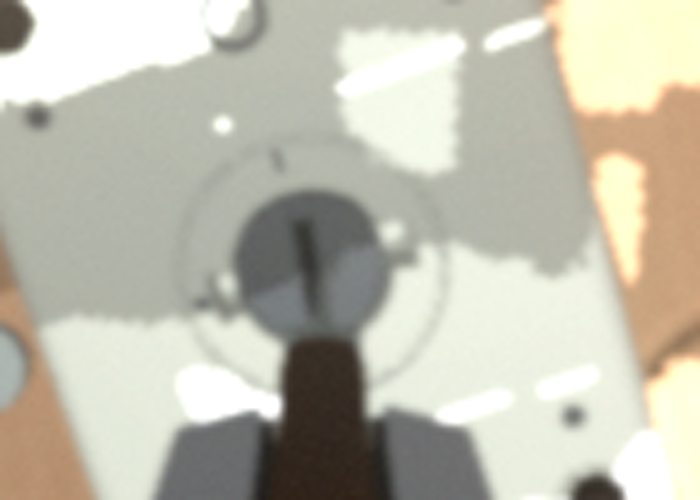

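The cover's top now reads about 0.030 (flush), and its slot at crop (308,265) is about 97° round from the notches at (210,300) and (403,255). It is locked. I'll return the knife, passing high over the paring knife.

```bash
python3 -m pendant '.07 -.99 .8 .0175;.07 -.99 .8 .0175;.07 -.99 .4 .0175;.07 -.99 0 .0175;.07 -.99 0 .0175' >/dev/null
python3 -m pendant '.07 -.99 0 .0175;.07 -.99 0 .0175;.07 -.99 0 .0175;.07 -.99 0 .0175;.07 -.99 0 .0175' >/dev/null
python3 -m pendant '.07 -.99 0 .0175;0 0 0 0;0 0 0 0' |egrep 'clock|pos|orient|ft'
python3 - <<'E'
from h import *
np.set_printoptions(precision=4,suppress=True)
c=calibration("wrist");p,d=capture("wrist");save("pics/w8.png",p);np.savez("pics/w8.npz",T=c["world_from_camera"],d=d)
save("pics/w8c.png",cv2.resize(p[80:280,210:450],None,fx=3,fy=3,interpolation=cv2.INTER_CUBIC))
v,u=np.mgrid[100:230,260:400];Q=np.array([depthpt(c,a,b,d[b,a]) for a,b in zip(u.ravel(),v.ravel()) if d[b,a]>0])
q=Q[(Q[:,2]>.108)&(Q[:,2]<.125)&(Q[:,1]>-.155)&(Q[:,1]<-.11)];print("paring",len(q),q[:,:2].mean(0) if len(q) else 0,q[:,2].mean())
c2=calibration("top");p,d=capture("top");save("pics/top8.png",p);
a=cv2.imread("pics/top0.png").astype(int);b=cv2.imread("pics/top8.png").astype(int)
E
```

```text
clock: 41.0
tool_pos: [0.4919, -0.186, 0.2123]
orientation: [0.764, 0.646, -0.0, -0.001]
ft_force: [0.2, 0.1, -1.1]
paring 291 [ 0.503  -0.1288] 0.11612836969885396
```

View pics/w8c.png

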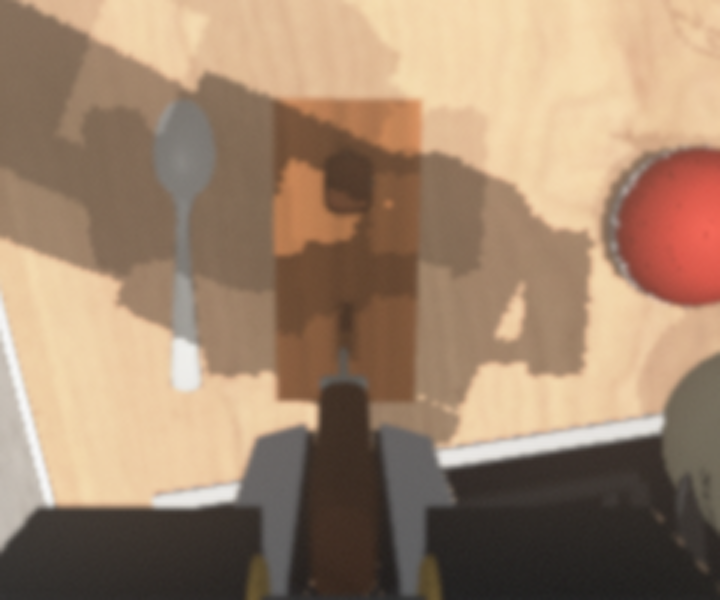

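The blade at crop (345,360) lines up with its slot at (345,320). The paring knife is unmoved. A quick numerical check of the slot centre before inserting.

```bash
python3 - <<'E'
from h import *
np.set_printoptions(precision=4,suppress=True)
c=calibration("wrist")
P=np.array([onz(c,x/3+210,y/3+80,.055) for x,y in[(275,99),(421,99),(414,400),(275,399)]])
v=P[0]-P[3]+P[1]-P[2];yaw=np.arctan2(-v[0],v[1]);print(P.mean(0),np.degrees(yaw),P.mean(0)+.029*np.array([np.sin(yaw),-np.cos(yaw),0]))
t=manip.state()['tool_pos'];d=np.load("pics/w8.npz")["d"]
print("slot px",onz(c,345/3+210,310/3+80,.055))
for vv in range(192,208,2): print(vv,d[vv,318:332].round(3))
E
```

```text
[ 0.4984 -0.1575  0.055 ] -10.142482814099173 [ 0.4933 -0.1861  0.055 ]
slot px [ 0.4943 -0.1789  0.055 ]
192 [0.342 0.342 0.343 0.343 0.343 0.381 0.379 0.378 0.379 0.38  0.346 0.344
 0.343 0.343]
194 [0.344 0.345 0.344 0.346 0.346 0.367 0.368 0.367 0.367 0.368 0.346 0.344
 0.345 0.343]
196 [0.346 0.345 0.344 0.345 0.347 0.356 0.265 0.266 0.356 0.356 0.347 0.345
 0.345 0.345]
198 [0.345 0.346 0.345 0.347 0.347 0.346 0.258 0.257 0.347 0.347 0.347 0.344
 0.344 0.346]
200 [0.346 0.346 0.346 0.346 0.346 0.347 0.25  0.25  0.346 0.346 0.346 0.345
 0.345 0.346]
202 [0.346 0.347 0.346 0.346 0.346 0.346 0.243 0.244 0.345 0.346 0.347 0.345
 0.345 0.348]
204 [0.346 0.346 0.346 0.346 0.347 0.236 0.236 0.237 0.348 0.347 0.347 0.346
 0.347 0.346]
206 [0.221 0.221 0.219 0.22  0.22  0.22  0.22  0.222 0.219 0.219 0.22  0.22
 0.22  0.22 ]
```

```bash
python3 -m pendant '.03 0 -.5 0;0 0 -.8 0;0 0 -.8 0;0 0 -.4 0;0 0 0 0' |egrep 'pos|ft'
python3 -m pendant '0 0 -.2 0;0 0 -.2 0;0 0 -.2 0;0 0 0 0'|egrep 'pos|ft'
python3 f.py
```

```text
tool_pos: [0.4925, -0.1861, 0.1494]
ft_force: [0.2, -0.7, -0.2]
tool_pos: [0.4927, -0.1865, 0.1349]
ft_force: [0.2, -0.4, -0.1]
42.375 [-0.3719  0.0648 -0.2234 -0.0774  0.0811 -0.0145  0.493  -0.1866  0.1353] yaw 80.43
```

```bash
python3 -m pendant '0 0 -.4 0;0 0 -.4 0;0 0 -.4 0;0 0 -.3 0;0 0 0 0' |egrep 'pos|ft'
python3 f.py
python3 -m pendant '0 0 -.06 0;0 0 0 0;0 0 0 0' >/dev/null; python3 f.py
python3 -m pendant '0 0 -.04 0;0 0 0 0;0 0 0 0' >/dev/null; python3 f.py
```

```text
tool_pos: [0.4925, -0.1863, 0.097]
ft_force: [-0.1, 0.2, 0.0]
43.2 [ 0.4465 -0.1655 -0.4159 -0.0645  0.0791  0.004   0.493  -0.1866  0.0977] yaw 80.43
43.775 [ 0.1279 -0.5008 -0.6284 -0.0694  0.068  -0.0219  0.493  -0.1867  0.0965] yaw 80.43Traceback (most recent call last):
  File "f.py", line 4, in <module>
    s=manip.state();S.append(np.r_[s['ft_force'],s['wrist_torque'],s['tool_pos']]);capture("wrist")
                                                                                   ~~~~~~~^^^^^^^^^
ValueError: 200 camera calls are used up
```

Camera calls are used up, so the seat has to be felt by force.

```bash
python3 -m pendant '0 0 -.04 0;0 0 0 0;0 0 0 0'|egrep 'pos|ft'
python3 -m pendant '0 0 -.04 0;0 0 0 0;0 0 0 0'|egrep 'pos|ft'
```

```text
tool_pos: [0.493, -0.1867, 0.0944]
ft_force: [-0.3, -0.4, -0.8]
tool_pos: [0.493, -0.1866, 0.0934]
ft_force: [-0.3, -0.6, 0.0]
```

```bash
python3 -m pendant '0 0 -.04 0;0 0 0 0;0 0 0 0'|egrep 'pos|ft'
python3 -m pendant '0 0 -.04 0;0 0 0 0;0 0 0 0'|egrep 'pos|ft'
```

```text
tool_pos: [0.4931, -0.1867, 0.0933]
ft_force: [-3.1, 0.1, 5.5]
tool_pos: [0.4931, -0.1867, 0.0932]
ft_force: [-5.4, 2.2, 11.6]
```

Seated at the height it was taken from (0.0933). Now relieve, release and retreat straight up.

```bash
python3 -m pendant '0 0 .06 0;0 0 0 0;0 0 0 0'|egrep 'pos|ft'
python3 -m pendant '0 0 0 0;0 0 0 0;0 0 0 0' -0.3 5|egrep 'pos|ft|gap'
python3 -m pendant '0 0 .4 0;0 0 .8 0;0 0 .9 0;0 0 .9 0;0 0 .9 0'|egrep 'pos|ft|gap'
python3 -m pendant '0 0 .9 0;0 0 .5 0;0 0 0 0;0 0 0 0'|egrep 'clock|pos|ft|gap|grip'
```

```text
tool_pos: [0.4933, -0.1868, 0.0933]
ft_force: [-0.9, 0.7, 3.9]
tool_pos: [0.4928, -0.1865, 0.0926]
ft_force: [-0.6, -0.5, 0.3]
finger_gap: 0.0324
tool_pos: [0.4931, -0.1867, 0.1919]
ft_force: [1.1, -0.6, 0.5]
finger_gap: 0.0328
clock: 47.62
tool_pos: [0.4926, -0.1864, 0.2245]
ft_force: [-0.1, -1.0, -0.0]
finger_gap: 0.0333
gripper_force: 0.0
```

```bash
python3 -c "
from h import *
print(manip.hand_in())"
```

```text
the job is handed in; nothing more can be done
None
```

I pressed the cover in with about 10–11 N, turned it about 97° to its stop at about 0.13 N m, and it read flush; the cheese knife is back in its slot and the job was handed in at 47.6 s. With the camera calls used up, I judged the knife's final seating by force and height only.

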